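# Turn a keyed cell-pot lid until it drops home

### The arm

A 7-joint arm with a two-finger parallel gripper is mounted at the origin on a cart in front of the work surface, level with it; the furniture and walls round the work are solid. World frame = base frame: x ahead of the robot, y to its left, z up, the work surface at z = 0. Lengths are in m, angles in degrees, forces in N, time in s.
With the tool pointing down it reaches from about 0.425 to 0.875 m from the base axis. Payload 4.7 kg.
Tool frame: the origin (TCP) lies at the very end of the fingers, on their centre line; the grasp point (between the pads) lies 19 mm behind it (env.grip_point_offset is the distance from the TCP to the grasp point, in m); z points along the fingers, y is the line along which they close (so a half turn about z gives the same grasp; the last joint's range is limited). The gripper opens to 87 mm and grips with 3 to 60 N. Pads are 19 mm wide; open, the fingers measure 117 mm over their backs; the gripper's body (75 mm by 190 mm) begins 51 mm behind the grasp point.
Start: joints at [63.891, 18.392, -4.016, 83.108, 1.295, 78.541, -3.26], TCP at [0.294, -0.58, 0.223] pointing down, gripper open.
Joint ranges: [-163.93, 163.93], [-17.29, 119.83], [-79.2, 71.16], [3.27, 140.29], [-89.18, 269.18], [5.43, 117.66], [-154.24, 154.24]. Speed limits (degrees/s): [147.25, 147.25, 180, 180, 180, 180, 180].

### API

Orientations are given as [roll, pitch, yaw] about the fixed x, y, z axes, in that order (R = Rz(yaw) Ry(pitch) Rx(roll)).
In Python, from cell import env gives the robot as it stands.
- The arm moves only by the tool jog_arm, never from a script. Its argument "motion" is a list of rows, each an object of numbers: "x", "y", "z": the shift along the tool's x, y, z in cm; "ax", "ay", "az": the turn, a rotation vector about the tool's x, y, z in degrees. In form: [{"x": .., "y": .., "z": .., "ax": .., "ay": .., "az": ..}, ...]. A call has exactly 5 rows; each row shifts and turns the commanded pose from where the row before left it, along the tool's axes as they then stand; what a row does not reach is not made up. A row lasts 1/10 s, in which the tool goes at most 50 mm and 8.59 degrees, less where a joint would pass 70% of its speed; a pose out of reach is approached as far as the arm can. A call is refused whole if a number of a shift passes 5 or a number of a turn 8.59, either way. A call with a gripper value outside its range is refused whole. "claw" is the gripper command: -1 is shut, 1 is fully open, values between are in proportion, set as the call begins (left out, the last holds). The fingers move at their own pace and stop on an object; "squeeze" is the grip in N (left out, the last holds). Time passes only in rows, so rows that do not move let the fingers close, or fill a call up. It gives the time, the measured TCP pose, the force, the opening and the grip force at its end, in the units of the state.
- env.get_obs(): the state, without advancing time (a new reading comes with each control period).
- env.read_camera(name): name is "scene" or "top" or "wrist"; returns the picture (400x640x3 uint8, red, green, blue); there is no depth.
- env.camera_params(name): a dict with "fx", "fy", "cx", "cy" (pixels), "extrinsics" (4x4, takes a point from world to camera coordinates). Camera axes: x right, y up, looking along -z (the intrinsics and any distortion apply to the point x, -y, -z); pixel columns grow to the right and rows downward; lengths in m; the calibration is good to about 2 mm. The wrist camera is an equidistant fisheye: a pixel r from the principal point sees the ray r / f radians off the axis. A picture is of the moment at which its call begins: read the wrist's pose just before it. camera_params takes no time and is no camera call; for the wrist camera it gives the pose at the moment of the call.
- env.sign_off(): hands the job in; it is judged then, once.
The state is a dict: "time_s": time; "qpos": joint angles; "joint_velocities": joint speeds; "effort": joint torques, N m; "tool_pos": TCP position; "tool_rot": TCP orientation; "force": force on the tool from outside, world axes, zero at the start; "wrist_torque": the same for the moment, N m; "grip_width": finger opening in m; "grasp_force": force on a finger pad.
Only numpy, scipy, OpenCV 4.12 (cv2) and the standard library are available. Lean on these libraries where they do the work, as an engineer would, in place of code of your own. Each camera call takes 0.05 s, during which the arm holds its last target. There are 200 camera calls.

### The job

The blue-handled lid is sitting proud on its pot because its lugs have missed their slots. Take it by its handle and turn it on its seat, without lifting it off the pot, until its handle lines up with the red marks on the pot and it drops fully home, then let go of it. Leave the pot with the orange-handled lid alone; that one is already home.

Things in the scene. Friction and masses are not known exactly. Their poses are not given: they have to be found in the camera images.
- blue_lid: Loose steel lid (mm): disc 96 across x 6, about 0.35 kg; blue bar handle on top, 60 long x 16 wide x 28 high. Origin: centre of disc's underside; z up, x along the bar; bar top at z 34. Below: spigot (3 play all round in the pot's bore), two lugs 10 deep at +y and -y. At first the lugs stand on the rim, disc 10 above it, bar 30 to 75 deg anticlockwise from above of its home line.
- blue_pot: Round aluminium pot under the blue lid, fixed (mm): 100 across, 60 high, foot 124 across. Origin: centre of underside; z up; x = home line of the lid's bar, shown by red marks at both ends on wall, rim and foot. Lug slots in the rim at +y, -y. With the bar within about 8 deg of x, either way round, the lid falls 10 by its weight: its origin is then 60 above the pot's (70 while proud).
- orange_lid: The same lid with an orange bar handle, already home on the other pot. Origin and axes as for the blue lid. To be left alone.
- orange_pot: The same pot, under the orange-handled lid, fixed to the bench. Origin and axes as for the blue lid's pot.
Mind the look-alikes: they are no part of the job. What is shaped like the blue_lid but turquoise is not meant. What is shaped like the blue_pot but yellow is not meant.

How it is judged:
By the outcome, as a careful person would: the job done as asked, in the order asked, and still so for the second after the job is handed in, with the robot touching nothing.
It also fails if it takes over 32 s, if anything falls off the work surface, if the arm or the gripper's body presses on something with over 40 N, if the wrist force passes 120 N, or if a joint passes its speed limit or range.

## Working session

There is one attempt and no reset: what is moved stays moved. The work goes in short steps, Python scripts to look and compute and a tool call to move; the robot and the scene stay as the last step left them, time stands still between calls to the robot, and variables do not carry over. Pictures are saved under pics/ and viewed, at most 10 in all, crops included, and the job is handed in when it is done.

Besides the shell and the picture viewer there is one more tool, called after "Request:" as name([rows], argument=value, ...), one row to a line, values as JSON. jog_arm: Moves the arm, as the interface text tells. Its arguments: {"type":"object","properties":{"motion":{"type":"array"},"claw":{"type":"number"},"squeeze":{"type":"number"}},"required":["motion"]}

```bash
mkdir -p pics
cat > h.py <<'E'
import numpy as np, cv2
from cell import env
def grab(n,name):
    p=env.camera_params(n); im=env.read_camera(n); cv2.imwrite(f'pics/{name}.png',im[:,:,::-1]); np.save(f'pics/{name}.npy',im)
    return im,p
def ray(p,uv,fish=False):
    E=np.array(p['extrinsics']); x=(uv[0]-p['cx'])/p['fx']; y=(uv[1]-p['cy'])/p['fy']
    if fish:
        r=np.hypot(x,y); s=np.sin(r)/max(r,1e-9); d=np.array([x*s,-y*s,-np.cos(r)])
    else: d=np.array([x,-y,-1.])
    R=E[:3,:3]; return -R.T@E[:3,3], R.T@d
def onz(p,uv,z,fish=False):
    o,d=ray(p,uv,fish); return o+d*(z-o[2])/d[2]
E
python3 - <<'E'
from h import *
a,pa=grab('scene','s0'); b,pb=grab('top','t0')
cv2.imwrite('pics/both0.png',np.vstack([a,b])[:,:,::-1][:, :])
im=cv2.imread('pics/both0.png'); cv2.imwrite('pics/both0.png',cv2.resize(im,(480,600)))
for p in(pa,pb):print({k:np.round(v,3).tolist() for k,v in p.items()})
print(env.get_obs())
E
```

```text
{'fx': 470.875, 'fy': 470.875, 'cx': 317.254, 'cy': 205.347, 'extrinsics': [[-0.682, -0.731, 0.018, 0.196], [0.317, -0.273, 0.908, -0.284], [-0.659, 0.626, 0.418, -1.075], [0.0, 0.0, 0.0, 1.0]]}
{'fx': 366.532, 'fy': 366.532, 'cx': 318.613, 'cy': 199.415, 'extrinsics': [[-0.024, -0.999, -0.025, -0.138], [0.987, -0.028, 0.158, -0.477], [-0.159, -0.021, 0.987, -0.95], [0.0, 0.0, 0.0, 1.0]]}
{'time_s': 0.1, 'qpos': array([63.89027043, 18.43513882, -4.01856944, 83.16805377,  1.29493257,
       78.5410883 , -3.2601601 ]), 'joint_velocities': array([-0.0408175 , -0.17649128, -0.14652944, -0.19352962, -0.1439704 ,
        0.12903751,  0.00112434]), 'effort': array([ 6.11327887e-04, -4.92571592e+01, -4.05252026e-01, -3.13398278e+01,
       -6.40340941e-02,  3.94980947e-02,  8.22200718e-05]), 'tool_pos': array([ 0.29402032, -0.57914031,  0.22156636]), 'tool_rot': array([-1.79900962e+02,  4.45118200e-03,  2.69220405e+01]), 'force': array([-0.48049362,  0.98070581, -0.58956795]), 'wrist_torque': array([ 0.06235892, -0.03495206, -0.01160301]), 'grasp_force': 0.0, 'grip_width': 0.08700043599076394}
```

View pics/t0.png

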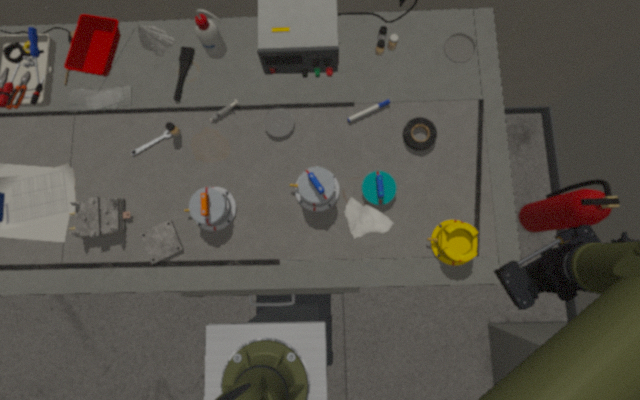

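View pics/s0.png

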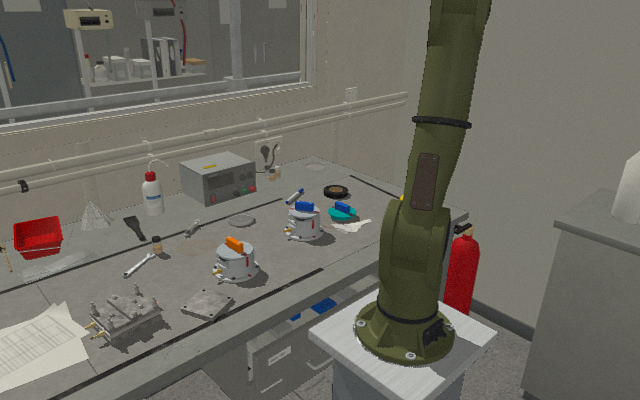

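Top view: the wanted lid is the grey disc with a blue bar on the aluminium pot at (316,182). Possible confusions are the turquoise lid with a blue bar at (380,187), the orange-barred lid at (206,203) and the yellow pot at (455,243). By the description I choose (316,182), and I'll check it in a close crop.

Run:
```python
from h import *
b=np.load('pics/t0.npy'); p=env.camera_params('top'); a=np.load('pics/s0.npy'); ps=env.camera_params('scene')
c1=cv2.resize(b[150:225,270:350],None,fx=5,fy=5,interpolation=cv2.INTER_CUBIC); c2=cv2.resize(a[190:250,270:350],None,fx=5,fy=5,interpolation=cv2.INTER_CUBIC)
h=375; c2=np.vstack([c2,np.zeros((h-c2.shape[0],400,3),np.uint8)])
cv2.imwrite('pics/c0.png',np.hstack([c1,c2])[:,:,::-1])
hsv=cv2.cvtColor(b,cv2.COLOR_RGB2HSV)
m=cv2.inRange(hsv,(100,130,60),(130,255,255)); m[:, :300]=0; m[:,345:]=0; m[:160]=0;m[215:]=0
M=cv2.moments(m,True); c=(M['m10']/M['m00'],M['m01']/M['m00']); print('blue',c,M['m00'])
pts=cv2.findNonZero(m); r=cv2.minAreaRect(pts); print(r)
t=.5*np.arctan2(2*M['mu11'],M['mu20']-M['mu02'])
for z in(.104,.09): print(z,onz(p,c,z))
d=np.array([np.cos(t),np.sin(t)])*10; v=onz(p,c+d,.104)-onz(p,c-d,.104); print('bar yaw',np.degrees(np.arctan2(v[1],v[0])))
red=cv2.inRange(hsv,(0,120,60),(8,255,255))|cv2.inRange(hsv,(172,120,60),(180,255,255))
n,l,st,ce=cv2.connectedComponentsWithStats(red[150:225,270:350])
for i in range(1,n): print('red',ce[i]+[270,150],st[i,4],onz(p,ce[i]+[270,150],.0)[:2],onz(p,ce[i]+[270,150],.06)[:2])
```

```text
blue (315.6734693877551, 182.89795918367346) 98.0
((315.6538391113281, 182.7307586669922), (22.46535873413086, 5.269652366638184), 56.30992889404297)
0.104 [ 0.50461469 -0.14527625  0.104     ]
0.09 [ 0.50752553 -0.14487543  0.09      ]
bar yaw -147.9737592988531
red [307. 171.] 1 [ 0.5612823  -0.11854711] [ 0.54672485 -0.12167629]
red [324.5 196.5] 2 [ 0.48676117 -0.16607237] [ 0.47663193 -0.1663775 ]
red [314. 209.] 1 [ 0.45236043 -0.13595529] [ 0.44427535 -0.13805004]
```

View pics/c0.png

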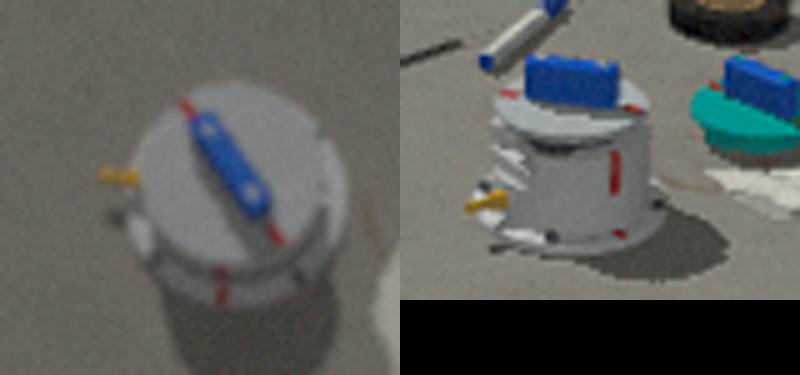

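The crop confirms the choice: blue bar on a steel disc, proud of an aluminium pot with red marks. The home mark on wall and foot is at top px (314,204–210). The bar is at about yaw 32° and home at about -10°, so it needs roughly 42° clockwise. Moving to hover above it.

Request:
jog_arm([
  {"x": 3.8,"y": -2.9},
  {"x": 3.8,"y": -2.9},
  {"x": 3.8,"y": -2.9},
  {"x": 3.8,"y": -2.9},
  {"x": 3.8,"y": -2.9},
], claw=1)

```text
$.motion[0]: bad value
```

Request:
jog_arm([
  {"x": 3.8,"y": -2.9},
  {"x": 3.8,"y": -2.9},
  {"x": 3.8,"y": -2.9},
  {"x": 3.8,"y": -2.9},
  {"az": -5},
])

```text
$.motion[0]: bad value
```

Run:
```python
from h import *
o=env.get_obs(); print({k:np.round(o[k],3) for k in('time_s','qpos','tool_pos','tool_rot','force')})
im,p=grab('wrist','w1'); print({k:np.round(v,3).tolist() for k,v in p.items()})
```

```text
{'time_s': np.float64(0.1), 'qpos': array([63.89 , 18.435, -4.019, 83.168,  1.295, 78.541, -3.26 ]), 'tool_pos': array([ 0.294, -0.579,  0.222]), 'tool_rot': array([-1.79901e+02,  4.00000e-03,  2.69220e+01]), 'force': array([-0.48 ,  0.981, -0.59 ])}
{'fx': 309.707, 'fy': 309.707, 'cx': 322.138, 'cy': 204.435, 'extrinsics': [[0.453, -0.892, -0.003, -0.649], [0.86, 0.437, -0.261, 0.032], [0.234, 0.116, 0.965, -0.391], [0.0, 0.0, 0.0, 1.0]]}
```

View pics/w1.png

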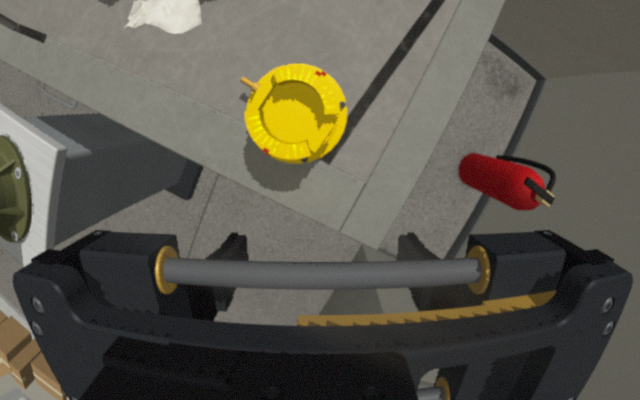

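The wrist view still shows the start pose, with the yellow pot at (297,115). The moves were refused, so every row probably needs all six numbers.

Request:
jog_arm([
  {"x": 3.8,"y": -2.9,"z": 0,"ax": 0,"ay": 0,"az": 0},
  {"x": 3.8,"y": -2.9,"z": 0,"ax": 0,"ay": 0,"az": 0},
  {"x": 3.8,"y": -2.9,"z": 0,"ax": 0,"ay": 0,"az": 0},
  {"x": 3.8,"y": -2.9,"z": 0,"ax": 0,"ay": 0,"az": 0},
  {"x": 3.8,"y": -2.9,"z": 0,"ax": 0,"ay": 0,"az": 0},
], claw=1)

```text
time_s: 0.65
tool_pos: [0.3984, -0.3623, 0.2223]
tool_rot: [-180.0, 0.0, 26.9]
force: [1.2, 0.3, -0.1]
grip_width: 0.0866
grasp_force: 0.0
```

Request:
jog_arm([
  {"x": 2.8,"y": -2.9,"z": 0,"ax": 0,"ay": 0,"az": 0},
  {"x": 2.8,"y": -2.9,"z": 0,"ax": 0,"ay": 0,"az": 0},
  {"x": 2.8,"y": -2.9,"z": 0,"ax": 0,"ay": 0,"az": 0},
  {"x": 2.8,"y": -2.9,"z": 0,"ax": 0,"ay": 0,"az": 0},
  {"x": 2.8,"y": -2.9,"z": 0,"ax": 0,"ay": 0,"az": -5},
])

```text
time_s: 1.15
tool_pos: [0.4573, -0.17, 0.2225]
tool_rot: [180.0, 0.0, 32.0]
force: [0.4, 0.1, -0.2]
grip_width: 0.087
grasp_force: 0.0
```

Request:
jog_arm([
  {"x": 0,"y": 0,"z": 0,"ax": 0,"ay": 0,"az": 0},
  {"x": 0,"y": 0,"z": 0,"ax": 0,"ay": 0,"az": 0},
  {"x": 0,"y": 0,"z": 0,"ax": 0,"ay": 0,"az": 0},
  {"x": 0,"y": 0,"z": 0,"ax": 0,"ay": 0,"az": 0},
  {"x": 0,"y": 0,"z": 0,"ax": 0,"ay": 0,"az": 0},
])

```text
time_s: 1.65
tool_pos: [0.4568, -0.1728, 0.2224]
tool_rot: [-180.0, 0.0, 31.8]
force: [0.3, -0.1, -0.4]
grip_width: 0.0872
grasp_force: 0.0
```

Run:
```python
from h import *
o=env.get_obs(); print({k:np.round(o[k],3) for k in('time_s','qpos','tool_pos','tool_rot','force')})
im,p=grab('wrist','w2')
hsv=cv2.cvtColor(im,cv2.COLOR_RGB2HSV)
m=cv2.inRange(hsv,(105,130,60),(130,255,255))
red=cv2.inRange(hsv,(0,120,60),(8,255,255))|cv2.inRange(hsv,(172,120,60),(180,255,255))
for nm,mm,zs in(('blue',m,(.104,)),('red',red,(.0,.01,.06,.07))):
    n,l,st,ce=cv2.connectedComponentsWithStats(mm)
    for i in range(1,n):
        if st[i,4]>=8: print(nm,ce[i].round(1),st[i].tolist(),[onz(p,ce[i],z,True)[:2].round(4).tolist() for z in zs])
```

```text
{'time_s': np.float64(1.65), 'qpos': array([ 40.515,  -0.456, -22.645, 104.663,  -0.176,  75.774, -40.309]), 'tool_pos': array([ 0.457, -0.173,  0.222]), 'tool_rot': array([-1.79992e+02,  1.40000e-02,  3.17770e+01]), 'force': array([ 0.335, -0.077, -0.358])}
blue [469.6  49. ] [468, 46, 4, 7, 24] [[0.6604, -0.2144]]
blue [536.5  73.3] [528, 67, 18, 13, 139] [[0.6951, -0.2925]]
blue [327.8 136.4] [320, 105, 17, 64, 900] [[0.5096, -0.1461]]
blue [442.1 212.1] [425, 190, 37, 46, 723] [[0.5091, -0.2809]]
red [118.1  26.1] [116, 22, 5, 9, 24] [[0.501, 0.2033], [0.5014, 0.1945], [0.5036, 0.1505], [0.504, 0.1417]]
red [146.5  25.2] [145, 23, 4, 6, 13] [[0.5196, 0.1532], [0.5196, 0.1457], [0.5193, 0.1082], [0.5193, 0.1007]]
red [92.8 86.2] [91, 82, 5, 9, 22] [[0.4039, 0.1985], [0.4069, 0.1898], [0.4217, 0.1465], [0.4246, 0.1378]]
red [326.6  95.3] [324, 90, 6, 12, 64] [[0.5492, -0.1218], [0.5484, -0.1222], [0.5443, -0.1239], [0.5435, -0.1243]]
red [115. 100.] [114, 98, 3, 5, 11] [[0.4043, 0.1448], [0.4073, 0.1375], [0.422, 0.1011], [0.425, 0.0938]]
red [328.2 175.1] [326, 170, 5, 12, 55] [[0.4655, -0.1762], [0.4668, -0.1752], [0.4736, -0.1698], [0.475, -0.1688]]
red [454.8 182.6] [452, 179, 7, 8, 27] [[0.5489, -0.3257], [0.5481, -0.3207], [0.5441, -0.296], [0.5433, -0.2911]]
red [421.6 234.8] [419, 231, 6, 8, 23] [[0.4642, -0.3289], [0.4656, -0.3239], [0.4725, -0.2988], [0.4739, -0.2937]]
```

View pics/w2.png

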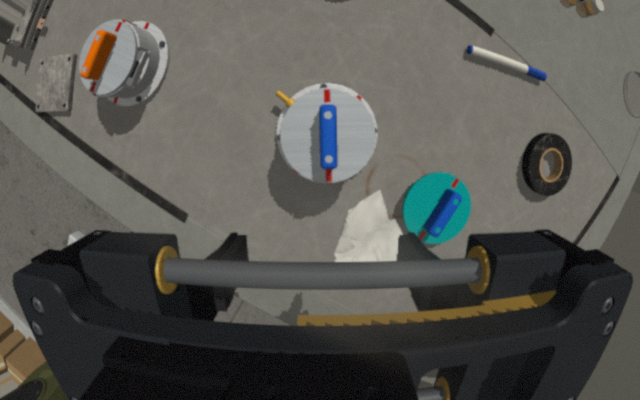

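The wrist view shows the proud blue lid at (328,136), red lid end-marks at (327,95) and (328,175), and a pot home mark peeking out at about (360,98). The turquoise lid is clear of the gripper at (437,208). I measure the home mark before moving.

Run:
```python
from h import *
im=np.load('pics/w2.npy'); p=env.camera_params('wrist')
hsv=cv2.cvtColor(im,cv2.COLOR_RGB2HSV)
red=cv2.inRange(hsv,(0,70,50),(10,255,255))|cv2.inRange(hsv,(170,70,50),(180,255,255))
red[:,:345]=0;red[:,375:]=0;red[:85]=0;red[115:]=0
ys,xs=np.nonzero(red); print(len(xs)); c=(xs.mean(),ys.mean()); print(c)
C=np.array([.5093,-.1464])
for z in(.0,.005,.01,.055,.06):
    v=onz(p,c,z,True)[:2]-C; print(z,np.hypot(*v).round(4),np.degrees(np.arctan2(v[1],v[0])).round(1))
pt=env.camera_params('top'); b=np.load('pics/t0.npy'); h2=cv2.cvtColor(b,cv2.COLOR_RGB2HSV)
r=cv2.inRange(h2,(0,60,50),(12,255,255))|cv2.inRange(h2,(168,60,50),(180,255,255))
for y in range(200,214):
    xs=np.nonzero(r[y,305:325])[0]+305
    if len(xs):
        for z in(.005,.06):
            v=onz(pt,(xs.mean(),y),z)[:2]-C; print(y,xs.mean(),z,np.hypot(*v).round(4),np.degrees(np.arctan2(-v[1],-v[0])).round(1))
```

```text
16
(np.float64(358.875), np.float64(96.9375))
0.0 0.0605 -9.1
0.005 0.0598 -9.0
0.01 0.0591 -8.8
0.055 0.0528 -7.2
0.06 0.0521 -7.0
204 313.5 0.005 0.045 -14.6
204 313.5 0.06 0.0526 -10.3
205 314.0 0.005 0.0475 -12.2
205 314.0 0.06 0.0551 -8.5
206 314.0 0.005 0.0503 -11.6
206 314.0 0.06 0.0577 -8.1
207 314.0 0.005 0.053 -11.0
207 314.0 0.06 0.0603 -7.8
208 314.0 0.005 0.0558 -10.5
208 314.0 0.06 0.0629 -7.6
209 314.0 0.005 0.0585 -10.1
209 314.0 0.06 0.0656 -7.3
210 313.5 0.005 0.0615 -11.0
210 313.5 0.06 0.0683 -8.2
```

Request:
jog_arm([
  {"x": 2.9,"y": 0.3,"z": 1,"ax": 0,"ay": 0,"az": 0},
  {"x": 2.9,"y": 0.2,"z": 3,"ax": 0,"ay": 0,"az": 0},
  {"x": 0,"y": 0,"z": 2,"ax": 0,"ay": 0,"az": -1.2},
  {"x": 0,"y": 0,"z": 0,"ax": 0,"ay": 0,"az": 0},
  {"x": 0,"y": 0,"z": 0,"ax": 0,"ay": 0,"az": 0},
])

```text
time_s: 2.2
tool_pos: [0.5087, -0.1459, 0.1627]
tool_rot: [-180.0, 0.0, 33.0]
force: [0.2, 0.2, 0.6]
grip_width: 0.087
grasp_force: 0.0
```

Home is at about -9.5°, so the turn is about 42.5° clockwise. I'm centred over the bar; descending to 4 mm above the disc and gripping.

Request:
jog_arm([
  {"x": 0,"y": 0.1,"z": 3,"ax": 0,"ay": 0,"az": 0},
  {"x": 0,"y": 0,"z": 3,"ax": 0,"ay": 0,"az": 0},
  {"x": 0,"y": 0,"z": 1.5,"ax": 0,"ay": 0,"az": 0},
  {"x": 0,"y": 0,"z": 0.7,"ax": 0,"ay": 0,"az": 0},
  {"x": 0,"y": 0,"z": 0,"ax": 0,"ay": 0,"az": 0},
])

```text
time_s: 2.7
tool_pos: [0.5097, -0.1464, 0.0809]
tool_rot: [180.0, 0.0, 33.1]
force: [-0.1, -0.0, 0.9]
grip_width: 0.0867
grasp_force: 0.0
```

Request:
jog_arm([
  {"x": 0,"y": 0,"z": 0,"ax": 0,"ay": 0,"az": 0},
  {"x": 0,"y": 0,"z": 0,"ax": 0,"ay": 0,"az": 0},
  {"x": 0,"y": 0,"z": 0,"ax": 0,"ay": 0,"az": 0},
  {"x": 0,"y": 0,"z": 0,"ax": 0,"ay": 0,"az": 0},
  {"x": 0,"y": 0,"z": 0,"ax": 0,"ay": 0,"az": 0},
], claw=-1, squeeze=20)

```text
time_s: 3.2
tool_pos: [0.5098, -0.1461, 0.0808]
tool_rot: [180.0, -0.0, 33.1]
force: [0.0, 0.4, -0.1]
grip_width: 0.0544
grasp_force: 0.0
```

Request:
jog_arm([
  {"x": 0,"y": 0,"z": 0,"ax": 0,"ay": 0,"az": 0},
  {"x": 0,"y": 0,"z": 0,"ax": 0,"ay": 0,"az": 0},
  {"x": 0,"y": 0,"z": 0,"ax": 0,"ay": 0,"az": 0},
  {"x": 0,"y": 0,"z": 0,"ax": 0,"ay": 0,"az": 0},
  {"x": 0,"y": 0,"z": 0,"ax": 0,"ay": 0,"az": 0},
])

```text
time_s: 3.7
tool_pos: [0.5097, -0.1461, 0.0805]
tool_rot: [180.0, -0.0, 33.1]
force: [0.0, 0.6, -0.8]
grip_width: 0.0161
grasp_force: 20.0
```

Request:
jog_arm([
  {"x": 0,"y": 0,"z": 0,"ax": 0,"ay": 0,"az": 0},
  {"x": 0,"y": 0,"z": 0,"ax": 0,"ay": 0,"az": 0},
  {"x": 0,"y": 0,"z": 0,"ax": 0,"ay": 0,"az": 0},
  {"x": 0,"y": 0,"z": 0,"ax": 0,"ay": 0,"az": 0},
  {"x": 0,"y": 0,"z": 0,"ax": 0,"ay": 0,"az": 0},
])

```text
time_s: 4.2
tool_pos: [0.5097, -0.1461, 0.0805]
tool_rot: [180.0, 0.0, 33.1]
force: [-0.1, -0.2, -0.5]
grip_width: 0.0161
grasp_force: 20.0
```

Request:
jog_arm([
  {"x": 0,"y": 0,"z": 0.05,"ax": 0,"ay": 0,"az": 4},
  {"x": 0,"y": 0,"z": 0,"ax": 0,"ay": 0,"az": 5},
  {"x": 0,"y": 0,"z": 0,"ax": 0,"ay": 0,"az": 5},
  {"x": 0,"y": 0,"z": 0,"ax": 0,"ay": 0,"az": 5},
  {"x": 0,"y": 0,"z": 0,"ax": 0,"ay": 0,"az": 5},
])

```text
time_s: 4.7
tool_pos: [0.51, -0.146, 0.0805]
tool_rot: [180.0, -0.0, 8.9]
force: [0.2, 0.6, 1.1]
grip_width: 0.0157
grasp_force: 20.0
```

Request:
jog_arm([
  {"x": 0,"y": 0,"z": 0.05,"ax": 0,"ay": 0,"az": 5},
  {"x": 0,"y": 0,"z": 0,"ax": 0,"ay": 0,"az": 5},
  {"x": 0,"y": 0,"z": 0,"ax": 0,"ay": 0,"az": 5},
  {"x": 0,"y": 0,"z": 0,"ax": 0,"ay": 0,"az": 3.4},
  {"x": 0,"y": 0,"z": 0,"ax": 0,"ay": 0,"az": 0},
])

```text
time_s: 5.2
tool_pos: [0.5085, -0.1457, 0.0785]
tool_rot: [-180.0, 0.1, -9.3]
force: [-0.2, 0.2, -4.1]
grip_width: 0.016
grasp_force: 20.0
```

Run:
```python
from h import *
print(env.get_obs()['tool_rot'])
im,p=grab('top','t3'); s,_=grab('scene','s3')
c1=cv2.resize(im[150:225,270:350],None,fx=5,fy=5,interpolation=cv2.INTER_CUBIC); c2=cv2.resize(s[180:255,270:350],None,fx=5,fy=5,interpolation=cv2.INTER_CUBIC)
cv2.imwrite('pics/c3.png',np.hstack([c1,c2])[:,:,::-1])
```

```text
[-1.79983075e+02  1.40166524e-01 -9.28286317e+00]
```

View pics/c3.png

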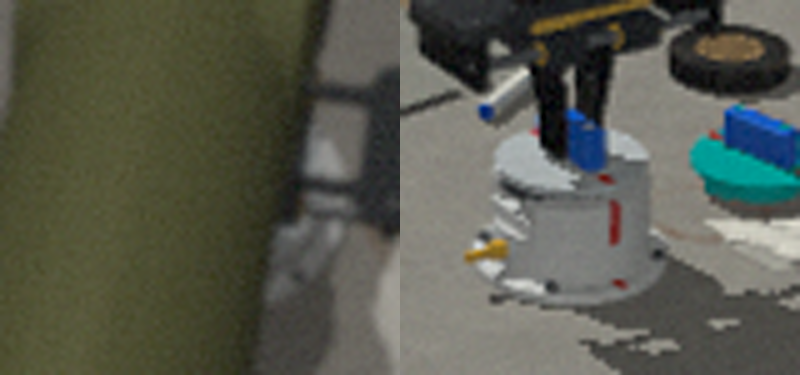

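The scene crop shows the bar in line with the wall mark (right panel, lid mark (605,180), wall mark (615,220)). The wrist now carries about the lid's weight and the tool is 2 mm lower, so the lugs have entered the slots. Lowering it home.

Request:
jog_arm([
  {"x": 0,"y": 0,"z": 0.2,"ax": 0,"ay": 0,"az": 0},
  {"x": 0,"y": 0,"z": 0.2,"ax": 0,"ay": 0,"az": 0},
  {"x": 0,"y": 0,"z": 0.2,"ax": 0,"ay": 0,"az": 0},
  {"x": 0,"y": 0,"z": 0.1,"ax": 0,"ay": 0,"az": 0},
  {"x": 0,"y": 0,"z": 0,"ax": 0,"ay": 0,"az": 0},
])

```text
time_s: 5.8
tool_pos: [0.5094, -0.146, 0.0723]
tool_rot: [-180.0, 0.0, -9.3]
force: [-1.2, -0.2, -4.4]
grip_width: 0.0161
grasp_force: 20.0
```

Request:
jog_arm([
  {"x": 0,"y": 0,"z": 0.1,"ax": 0,"ay": 0,"az": 0},
  {"x": 0,"y": 0,"z": 0.1,"ax": 0,"ay": 0,"az": 0},
  {"x": 0,"y": 0,"z": 0,"ax": 0,"ay": 0,"az": 0},
  {"x": 0,"y": 0,"z": 0,"ax": 0,"ay": 0,"az": 0},
  {"x": 0,"y": 0,"z": 0,"ax": 0,"ay": 0,"az": 0},
])

```text
time_s: 6.3
tool_pos: [0.5096, -0.1461, 0.0705]
tool_rot: [180.0, -0.0, -9.3]
force: [0.6, 0.2, -5.2]
grip_width: 0.0158
grasp_force: 20.0
```

Request:
jog_arm([
  {"x": 0,"y": 0,"z": 0.1,"ax": 0,"ay": 0,"az": 0},
  {"x": 0,"y": 0,"z": 0,"ax": 0,"ay": 0,"az": 0},
  {"x": 0,"y": 0,"z": 0,"ax": 0,"ay": 0,"az": 0},
  {"x": 0,"y": 0,"z": 0,"ax": 0,"ay": 0,"az": 0},
  {"x": 0,"y": 0,"z": 0,"ax": 0,"ay": 0,"az": 0},
])

```text
time_s: 6.8
tool_pos: [0.5096, -0.1461, 0.0705]
tool_rot: [180.0, 0.0, -9.3]
force: [-4.1, 1.4, 5.1]
grip_width: 0.0161
grasp_force: 20.0
```

It is seated: exactly 10 mm lower, with the upward force now coming from the seat. Releasing.

Request:
jog_arm([
  {"x": 0,"y": 0,"z": 0,"ax": 0,"ay": 0,"az": 0},
  {"x": 0,"y": 0,"z": 0,"ax": 0,"ay": 0,"az": 0},
  {"x": 0,"y": 0,"z": 0,"ax": 0,"ay": 0,"az": 0},
  {"x": 0,"y": 0,"z": 0,"ax": 0,"ay": 0,"az": 0},
  {"x": 0,"y": 0,"z": 0,"ax": 0,"ay": 0,"az": 0},
], claw=0.2)

```text
time_s: 7.3
tool_pos: [0.5098, -0.1461, 0.0695]
tool_rot: [180.0, -0.0, -9.3]
force: [-0.1, 1.6, -0.4]
grip_width: 0.047
grasp_force: 0.0
```

Request:
jog_arm([
  {"x": 0,"y": 0,"z": -0.5,"ax": 0,"ay": 0,"az": 0},
  {"x": 0,"y": 0,"z": -2,"ax": 0,"ay": 0,"az": 0},
  {"x": 0,"y": 0,"z": -4,"ax": 0,"ay": 0,"az": 0},
  {"x": 0,"y": 0,"z": -4,"ax": 0,"ay": 0,"az": 0},
  {"x": -4,"y": 0,"z": -2,"ax": 0,"ay": 0,"az": 0},
])

```text
time_s: 7.8
tool_pos: [0.4746, -0.1399, 0.1986]
tool_rot: [-180.0, -0.5, -9.2]
force: [-0.0, -0.5, 0.9]
grip_width: 0.0519
grasp_force: 0.0
```

Run:
```python
from h import *
o=env.get_obs(); print({k:np.round(o[k],3) for k in('time_s','tool_pos','tool_rot','force','grip_width')})
w,p=grab('wrist','w4'); s,_=grab('scene','s4')
c1=cv2.resize(w[20:260,180:480],(469,375)); c2=cv2.resize(s[190:265,265:331],(330,375),interpolation=cv2.INTER_CUBIC)
cv2.imwrite('pics/c4.png',np.hstack([c1,c2])[:,:,::-1])
```

```text
{'time_s': np.float64(7.8), 'tool_pos': array([ 0.475, -0.14 ,  0.199]), 'tool_rot': array([-179.968,   -0.463,   -9.2  ]), 'force': array([-0.027, -0.486,  0.88 ]), 'grip_width': np.float64(0.052)}
```

View pics/c4.png

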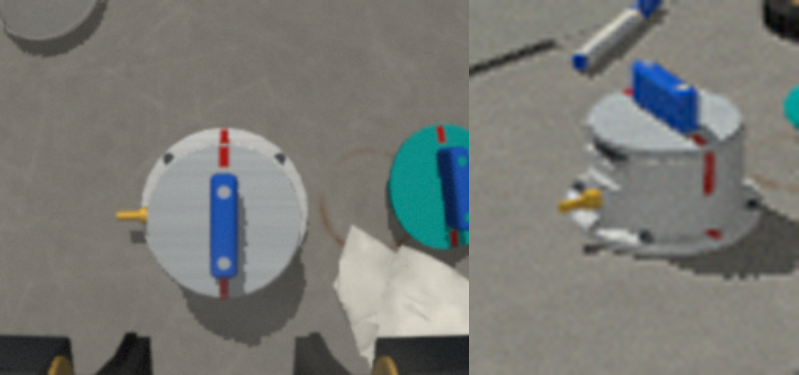

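The lid sits flush on the pot. The bar at (224,225) lines up with the red marks at (224,140) and (224,288), and with the wall mark in the scene crop at (708,170). The gripper is clear, so I hand in.

```bash
python3 -c "
from cell import env
print(env.sign_off())"
```

```text
the job is handed in; nothing more can be done
None
```

I turned the blue-handled lid about 42° clockwise on its seat until it dropped the full 10 mm home in line with the red marks, let go of it, and handed the job in at about 8 s; the orange-handled lid was left alone.

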